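# Set the dust gate to its third click

### The arm

A 6-joint arm with a two-finger parallel gripper is mounted at the origin on the work surface. World frame = base frame: x ahead of the robot, y to its left, z up, the work surface at z = 0. Lengths are in mm, angles in rad, forces in N, time in s.
With the tool pointing down it reaches from about 275 to 1000 mm from the base axis. Payload 8.4 kg.
Tool frame: the origin (TCP) lies between the finger pads; the fingertips stand r.tips_ahead ahead of it and the grasp point (between the pads) lies 6 mm ahead of it (r.tips_ahead is the distance from the TCP to the fingertips, in mm); z points along the fingers, y is the line along which they close (so a half turn about z gives the same grasp; the last joint's range is limited). The gripper opens to 85 mm and grips with 20 to 120 N. Pads are 22 mm wide; open, the fingers measure 114 mm over their backs; the gripper's body (76 mm by 85 mm) begins 54 mm behind the grasp point. The pads swing forward as they close: fully open they stand 13 mm farther back than shut.
Start: joints at [-1.307, 0.353, 1.633, -0, 1.155, -0.002], TCP at [164.174, -603.055, 256.281] pointing down, gripper open.
Joint ranges: [-2.63, 2.63], [-0.92, 2.1], [0.06, 2.66], [-1.3, 4.44], [0, 2.69], [-3.02, 3.02]. Speed limits (rad/s): [2.22, 2.22, 2.79, 3.14, 3.14, 3.14].

### API

Orientations are given as [roll, pitch, yaw] about the fixed x, y, z axes, in that order (R = Rz(yaw) Ry(pitch) Rx(roll)).
In Python, from rig import r gives the robot as it stands.
- The arm moves only by the tool carry_out, never from a script. Its arguments are lists of equal length, an entry for each row: "delta_pos": the shift along the tool's x, y, z in m, a list of three; "rot": the turn, a rotation vector about the tool's x, y, z in degrees, a list of three. A call has 1 to 8 rows; each row is the pose to reach, as a shift and turn from the pose commanded when the call began, along the tool's axes at that moment; what a row does not reach only later rows make up. A row lasts 1/8 s, in which the tool goes at most 62.5 mm and 10.7 degrees, less where a joint would pass 70% of its speed; a pose out of reach is approached as far as the arm can. A call with a gripper value outside its range is refused whole. "claw" is the finger opening in m, from 0 to 0.0854, set as the call begins (left out, the last holds). The fingers move at their own pace and stop on an object; "grip_force" is the grip in N (left out, the last holds). Time passes only in rows, so rows that repeat a pose let the fingers close. It gives the time, the measured TCP pose, the force, the opening and the grip force at its end, in the units of the state.
- r.sense(): the state, without advancing time (a new reading comes with each control period).
- r.grab_frame(name): name is "scene" or "top" or "wrist"; returns the picture (384x512x3 uint8, blue, green, red); there is no depth.
- r.camera_info(name): a dict with "fx", "fy", "cx", "cy" (pixels), "distortion" ([k1, k2, p1, p2, k3] as OpenCV has them; the pictures are not rectified), "pose" (4x4, takes a point from camera to world coordinates); the wrist camera has in their place "hand_eye" (4x4, takes a point from camera to tool coordinates, whose origin is the TCP and whose axes are the flange's). Camera axes: x right, y down, z forward; pixel columns grow to the right and rows downward; lengths in mm; the calibration is good to about 2 mm. A picture is of the moment at which its call begins: read the wrist's pose just before it. camera_info takes no time and is no camera call.
- r.sign_off(): hands the job in; it is judged then, once.
Trained networks look in the newest picture that a camera, given by its name, has taken for a name from the list of things; names that differ only in an ending like _2 or _b are one class to them, and where a whole thing is asked for, a point or a joint stands for the part that bears it (a point fixed in the world has none). Each returns a list of dicts, best first, with "p" (0 to 1); they miss things now and then, are a little off and sometimes report something else, mostly with a low value. They report only what shows in the picture. A call takes as long as a camera call.
- r.recognise(thing, camera): "box" ([left, top, right, bottom] in pixels, round what is visible of it).
- r.cut_out(thing, camera): "mask" (384x512 bool, what is visible of it) and "box" ([left, top, right, bottom] in pixels, round what is visible of it).
The state is a dict: "clock": time; "qpos": joint angles; "qvel": joint speeds; "joint_efforts": joint torques, N m; "eef_pos": TCP position; "tcp_rot": TCP orientation; "contact_force": force on the tool from outside, world axes, zero at the start; "wrist_torque": the same for the moment, N m; "opening": opening from 0.0 (shut) to 1.0 (fully open); "grasp_force": force on a finger pad.
Only numpy, scipy, OpenCV 4.12 (cv2) and the standard library are available. Lean on these libraries where they do the work, as an engineer would, in place of code of your own. Each camera call takes 0.05 s, during which the arm holds its last target. There are 200 camera calls.

### The job

The lever of the dust-extraction gate on the bench was left at some odd opening. With the fingertips only, push the lever back until it is fully shut against its stop, then push it the other way, counting the clicks by feel, and leave it resting in the third click without ever running past that one. Do not pinch the lever, leave the jar, buffing wheel, wrench and compound bar where they are, and finish with the hand clear of everything.

Things in the scene. Friction and masses are not known exactly. Their poses are not given: they have to be found in the camera images.
- gate: Dust gate: green sheet-metal box fixed to the bench, 160 mm (its x) by 260 mm (its y) by 90 mm high; origin at the centre of its underside, z up. Suction mouth on its -x face, towards the robot; steel spigot, 84 mm in diameter, on its +x face, out to 138 mm. A lever slides along its y in a slot in the top. A blade 100 mm wide, 70 mm up, comes out of its +y end as the lever opens.
- shut_mark (a point): Centre of the slot on the gate's top, 90 mm above the bench, where the lever stands when shut: gate y = -48 mm. Rows of 7 small rivets at gate x = -66 and +66 mm, 2.5 mm high, mark the lever's resting places: the first at y = -48 mm (shut), then every 16 mm towards +y.
- bar_top (a point): Centre of the top of the lever's cross bar, 154 mm above the bench, always at the gate's x = 0. The bar is 100 mm long along the gate's x and 14 mm thick along y over its two black faces; its underside is 26 mm above the gate's top, with a stem of 14 x 10 mm below its middle. It moves along the gate's y.
- lever (a joint): Travel in m along the gate's +y: 0 = shut, at its stop; 0.096 = open stop. Sprung notches every 0.016: 0 (not counted), first click 0.016, second 0.032, third 0.048. Leaving a notch takes a push of 4 to 7 N; 2 mm past the crest half way it snaps on into the next notch by itself. Friction 0.5 N, damping 20 N per m/s. Starts anywhere from 0.011 to 0.037, also between notches.
- face_shut (a point): Centre of the bar's black -y face, 100 mm long and 34 mm high, 135 mm above the bench: push here to open.
- face_open (a point): Centre of the bar's like black +y face: push here to shut. Pressing on both black faces at once is pinching.
- jar: Loose amber jar, 68 mm in diameter, 85 mm high, origin under its centre. Not to be moved.
- wheel: Loose grey buffing wheel lying flat, 90 mm in diameter, 32 mm high, origin under its centre. Not to be moved.
- wrench: Loose steel wrench 150 mm long, lying flat on the bench. Not to be moved.
- bar: Loose brown bar of polishing compound, 35 x 110 x 30 mm, origin under its centre. Not to be moved.

How it is judged:
By the outcome, as a careful person would: the job done as asked, in the order asked, and still so for the second after the job is handed in, with the robot touching nothing.
It also fails if it takes over 54 s, if anything falls off the work surface, if the arm or the gripper's body presses on something with over 40 N, if the wrist force passes 120 N, or if a joint passes its speed limit or range.

## Working session

There is one attempt and no reset: what is moved stays moved. The work goes in short steps, Python scripts to look and compute and a tool call to move; the robot and the scene stay as the last step left them, time stands still between calls to the robot, and variables do not carry over. Pictures are saved under pics/ and viewed, at most 10 in all, crops included, and the job is handed in when it is done.

Besides the shell and the picture viewer there is one more tool, called as a command line: name --argument value ..., lists and objects as JSON in quotes. carry_out: Moves the arm, as the interface text tells. Its arguments: {"type":"object","properties":{"delta_pos":{"type":"array","items":{"type":"array","items":{"type":"number"}}},"rot":{"type":"array","items":{"type":"array","items":{"type":"number"}}},"claw":{"type":"number"},"grip_force":{"type":"number"}},"required":["delta_pos","rot"]}

```bash
mkdir -p pics; ls
python3 - <<'E'
from rig import r
import cv2,numpy as np
s=r.sense();print({k:np.round(v,3).tolist() for k,v in s.items()},r.tips_ahead)
for n in("scene","top"):
    cv2.imwrite(f"pics/{n}0.png",r.grab_frame(n))
    i=r.camera_info(n);print(n,{k:np.round(v,3).tolist() for k,v in i.items()})
    for t in("gate","lever","bar_top","face_shut","face_open","jar","wheel","wrench","bar"):
        print(t,[(np.round(d["box"]).tolist(),round(d["p"],2)) for d in r.recognise(t,n)[:2]])
E
```

```text
pics
{'clock': 0.0, 'qpos': [-1.307, 0.354, 1.634, 0.0, 1.155, -0.002], 'qvel': [-0.002, -0.0, -0.001, -0.0, -0.0, -0.0], 'joint_efforts': [0.003, -60.524, -34.206, 0.0, 0.009, 0.0], 'eef_pos': [164.056, -602.639, 255.552], 'tcp_rot': [-3.14, -0.0, 0.266], 'contact_force': [-0.626, -0.618, 0.026], 'wrist_torque': [-0.008, 0.033, 0.007], 'grasp_force': 0.0, 'opening': 1.001} 25.0
scene {'fx': 368.276, 'fy': 368.276, 'cx': 257.09, 'cy': 192.468, 'distortion': [-0.013, 0.0, 0.0, 0.0, 0.0], 'pose': [[0.729, 0.434, -0.529, 985.645], [0.684, -0.44, 0.581, -451.452], [0.02, -0.786, -0.618, 572.277], [0.0, 0.0, 0.0, 1.0]]}
gate [([177.0, 172.0, 307.0, 294.0], 0.75), ([185.0, 186.0, 210.0, 223.0], 0.44)]
lever [([211.0, 173.0, 275.0, 213.0], 0.64)]
bar_top [([212.0, 168.0, 273.0, 216.0], 0.79)]
face_shut [([209.0, 168.0, 281.0, 214.0], 0.78)]
face_open [([210.0, 170.0, 277.0, 214.0], 0.71)]
jar [([296.0, 183.0, 331.0, 233.0], 0.88)]
wheel [([199.0, 309.0, 250.0, 365.0], 0.59), ([213.0, 171.0, 265.0, 216.0], 0.59)]
wrench [([187.0, 186.0, 209.0, 224.0], 0.83)]
bar [([123.0, 238.0, 172.0, 288.0], 0.65)]
top {'fx': 478.609, 'fy': 478.609, 'cx': 251.757, 'cy': 186.058, 'distortion': [-0.114, 0.0, 0.0, 0.0, 0.0], 'pose': [[-0.016, -0.983, 0.185, 367.81], [-1.0, 0.02, 0.018, -26.736], [-0.021, -0.184, -0.983, 1244.695], [0.0, 0.0, 0.0, 1.0]]}
gate [([210.0, 134.0, 335.0, 242.0], 0.8)]
lever [([209.0, 161.0, 293.0, 235.0], 0.56)]
bar_top [([210.0, 158.0, 296.0, 235.0], 0.6)]
face_shut [([207.0, 158.0, 297.0, 234.0], 0.68)]
face_open [([207.0, 162.0, 296.0, 238.0], 0.59)]
jar [([197.0, 147.0, 225.0, 177.0], 0.79)]
wheel [([324.0, 118.0, 359.0, 153.0], 0.62), ([321.0, 206.0, 365.0, 236.0], 0.22)]
wrench [([210.0, 133.0, 335.0, 246.0], 0.64), ([243.0, 229.0, 293.0, 277.0], 0.62)]
bar [([199.0, 146.0, 226.0, 179.0], 0.67), ([321.0, 205.0, 362.0, 238.0], 0.64)]
```

Run:
```python
import cv2,numpy as np
a=cv2.imread("pics/top0.png")[110:290,180:380];b=cv2.imread("pics/scene0.png")[150:330,130:340]
a=cv2.resize(a,(667,600),interpolation=3);cv2.imwrite("pics/t1.png",a)
cv2.imwrite("pics/s1.png",cv2.resize(b,(700,600),interpolation=3))
```

```text
(no output)
```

View pics/t1.png

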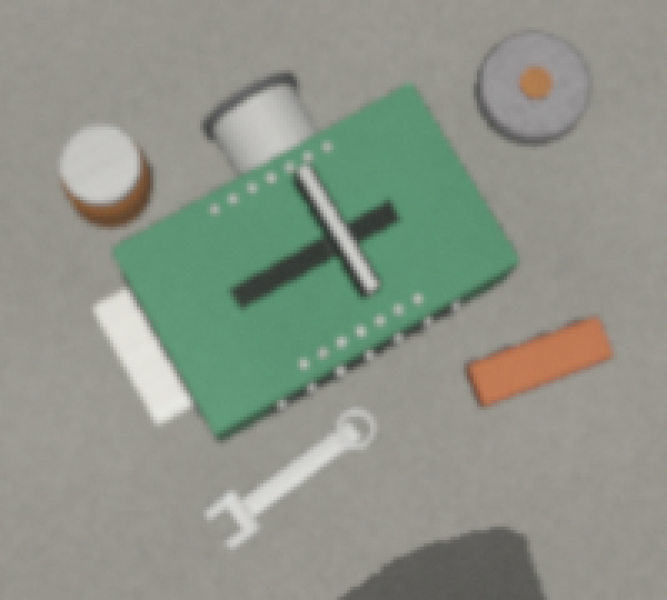

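View pics/s1.png

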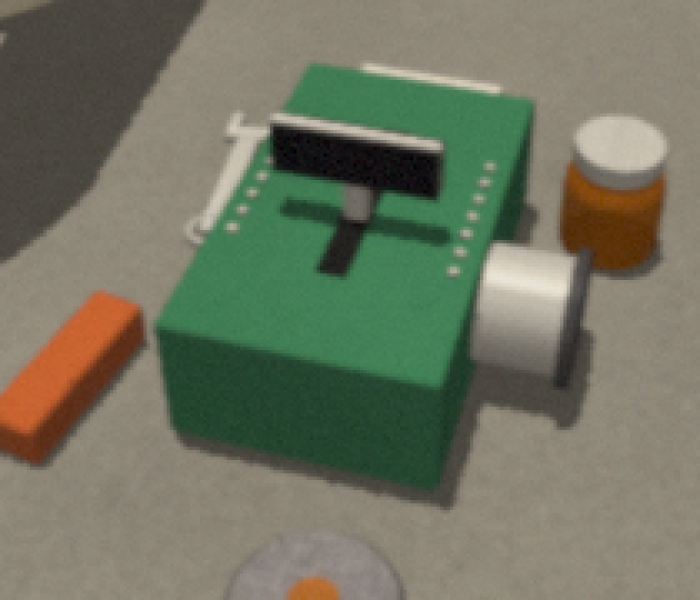

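The top view (crop, scale 3.33, offset 180,110) shows the gate's top corners at (410,85), (518,262), (220,437) and (115,245). The blade is at the left (+y), the rivet rows run (418,298)→(305,363) and (328,147)→(214,210), and the bar's top runs (305,172)→(372,290). The wheel, jar, wrench and brown bar are all off the gate.

```bash
cat > h.py <<'E'
import cv2,numpy as np
from scipy.optimize import least_squares
from rig import r
def ray(n,px,z):
    i=r.camera_info(n);K=np.array([[i["fx"],0,i["cx"]],[0,i["fy"],i["cy"]],[0,0,1]])
    p=cv2.undistortPoints(np.float64(px).reshape(-1,1,2),K,np.array(i["distortion"]))[:,0]
    P=np.array(i["pose"]);d=np.c_[p,np.ones(len(p))]@P[:3,:3].T
    return (P[:3,3]+d*((np.asarray(z)-P[2,3])/d[:,2])[:,None])[:,:2]
def rz(a): return np.array([[np.cos(a),-np.sin(a)],[np.sin(a),np.cos(a)]])
E
python3 - <<'E'
from h import *
def fit(cam,px,g,z):
    w=ray(cam,px,z)
    f=lambda q:(g@rz(q[2]).T+q[:2]-w).ravel()
    s=least_squares(f,[400,0,-.5],loss="soft_l1",f_scale=3);print(cam,np.round(s.x,4),np.round(f(s.x).reshape(-1,2),1).tolist());return s.x
g=np.array([[80,-130],[-80,-130],[-80,130],[80,130],[-66,-48],[-66,48],[66,-48],[66,48.]])
z=np.array([90]*4+[92.]*4)
c=np.array([[410,85],[518,262],[220,437],[115,245],[418,298],[305,363],[328,147],[214,210]])*.3+[180,110]-.35
q=fit("top",c,g,z)
cs=np.array([[443,387],[158,327],[312,64],[534,99],[232,227],[275,148],[453,271],[490,166]])*.3+[130,150]-.35
q2=fit("scene",cs,g,z)
b=ray("top",np.array([[305,172],[372,290]])*.3+[180,110]-.35,[154,154])
print("bar top",((b-q[:2])@rz(q[2])).round(1))
b=ray("scene",np.array([[274,119],[440,145]])*.3+[130,150]-.35,[154]*2)
print("bar scene",((b-q2[:2])@rz(q2[2])).round(1))
for n,t,h in(("jar","top",40),("wheel","top",16),("bar","top",15),("wrench","top",5)):
    for d in r.recognise(n,t)[:2]:
        x=d["box"];print(n,round(d["p"],2),ray(t,[[(x[0]+x[2])/2,(x[1]+x[3])/2]],[h]).round())
i=r.camera_info("wrist");print(np.round(i["hand_eye"],3).tolist(),i["fx"])
E
```

```text
top [ 5.83942e+02 -6.13962e+01  4.99700e-01] [[4.2, -1.9], [0.6, -4.1], [0.1, 3.1], [-2.3, 4.1], [-0.8, -0.2], [-0.7, 0.3], [-0.0, 0.3], [0.2, -1.0]]
scene [ 5.855612e+02 -6.294240e+01  5.076000e-01] [[2.2, -0.3], [-1.2, -2.8], [-4.4, -0.0], [0.2, 1.3], [2.5, -1.3], [-6.4, 16.3], [1.7, 0.2], [1.0, -0.9]]
bar top [[ 45.4 -15.4]
 [-50.3 -13.6]]
bar scene [[-48.2 -17.6]
 [ 47.5 -15.5]]
jar 0.79 [[660. 101.]]
wheel 0.62 [[ 732. -246.]]
wheel 0.22 [[ 502. -238.]]
bar 0.67 [[664.  98.]]
bar 0.64 [[ 501. -234.]]
wrench 0.64 [[590. -59.]]
wrench 0.62 [[426. -44.]]
[[-0.001, -0.945, -0.326, 84.587], [1.0, -0.001, 0.0, -0.729], [-0.0, -0.326, 0.945, -117.148], [0.0, 0.0, 0.0, 1.0]] 283.266778927384
```

carry_out --claw 0 --grip_force 40 --delta_pos '[[0.034, -0.027, 0], [0.068, -0.055, 0], [0.102, -0.082, 0], [0.136, -0.109, 0], [0.169, -0.136, 0], [0.203, -0.164, 0], [0.237, -0.191, 0], [0.271, -0.218, 0]]' --rot '[[0, 0, -10], [0, 0, -20], [0, 0, -30], [0, 0, -40], [0, 0, -50], [0, 0, -60], [0, 0, -70], [0, 0, -80]]'

```text
clock: 2.2
eef_pos: [369.1, -320.4, 256.5]
tcp_rot: [3.141, 0.0, 1.668]
contact_force: [0.7, -1.3, 0.3]
opening: 0.0
grasp_force: 0.0
```

carry_out --delta_pos '[[0.037, 0.0325, 0], [0.0745, 0.065, 0], [0.112, 0.0975, 0], [0.149, 0.13, 0], [0.1865, 0.163, 0], [0.224, 0.1955, 0], [0.261, 0.228, 0], [0.261, 0.228, 0]]' --rot '[[0, 0, -4], [0, 0, -8], [0, 0, -12], [0, 0, -16], [0, 0, -20], [0, 0, -23.5], [0, 0, -23.5], [0, 0, -23.5]]'

```text
clock: 3.2
eef_pos: [573.3, -38.3, 256.2]
tcp_rot: [3.141, -0.0, 2.075]
contact_force: [-0.8, -0.1, -0.8]
opening: -0.003
grasp_force: 0.0
```

Run:
```python
from h import *
s=r.sense();print(np.round(s["eef_pos"],1),np.round(s["tcp_rot"],4),s["qpos"].round(2) if hasattr(s["qpos"],"round") else s["qpos"])
im=r.grab_frame("wrist");cv2.imwrite("pics/w1.png",im)
```

```text
[573.3 -38.3 256.2] [ 3.1405 -0.      2.0754] [-0.07  0.27  1.74  0.    1.12 -0.57]
```

View pics/w1.png

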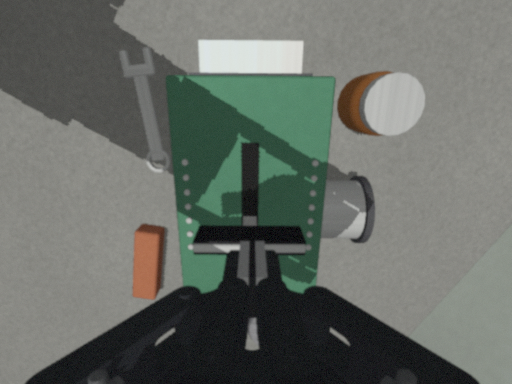

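The wrist view shows the bar's top/+y-face edge near row 243 (columns 193–310). The gate is square to the image, the jar is at (390,105), and the closed fingertips are at about (252,240).

Run:
```python
from h import *
from scipy.spatial.transform import Rotation as R
s=r.sense();T=np.eye(4);T[:3,:3]=R.from_euler("xyz",s["tcp_rot"]).as_matrix();T[:3,3]=s["eef_pos"]
i=r.camera_info("wrist");P=T@np.array(i["hand_eye"])
K=np.array([[i["fx"],0,i["cx"]],[0,i["fy"],i["cy"]],[0,0,1]])
px=np.float64([[193,243],[310,243],[185,162],[316,163],[190,234],[318,234],[168,76],[334,78]])
z=np.array([154,154,92,92,92,92,90,90])
p=cv2.undistortPoints(px.reshape(-1,1,2),K,np.array(i["distortion"]))[:,0]
d=np.c_[p,np.ones(8)]@P[:3,:3].T
w=(P[:3,3]+d*((z-P[2,3])/d[:,2])[:,None])[:,:2]
print(((w-[584.5,-62])@rz(.502)).round(1),((T[:2,3]-[584.5,-62])@rz(.502)).round(1))
```

```text
[[-50.5  -7.8]
 [ 51.1  -7.7]
 [-66.9  50.4]
 [ 65.3  49.5]
 [-67.5 -30.1]
 [ 73.4 -29.9]
 [-77.2 130.8]
 [ 76.6 129.2]] [-0.  25.5]
```

carry_out --delta_pos '[[0, 0, 0.04], [0, 0, 0.08], [0, 0, 0.109], [0, 0, 0.109], [-0.005, 0, 0.109], [-0.01, 0, 0.109], [-0.015, 0, 0.109], [-0.015, 0, 0.109]]' --rot '[[0, 0, 0], [0, 0, 0], [0, 0, 0], [0, 0, 0], [0, 0, 0], [0, 0, 0], [0, 0, 0], [0, 0, 0]]'

```text
clock: 4.25
eef_pos: [579.4, -54.4, 147.9]
tcp_rot: [3.141, 0.001, 2.072]
contact_force: [0.4, -0.9, -0.6]
opening: 0.0
grasp_force: 0.0
```

```bash
cat > g.py <<'E'
from h import *
s=r.sense();f=np.array(s["contact_force"]);e=np.array(s["eef_pos"])
print("t",round(s["clock"],2),"gate xy",((e[:2]-[584.5,-62])@rz(.502)).round(2),"z",e[2].round(1),"F gate",(f[:2]@rz(.502)).round(1),f[2].round(1))
E
python3 g.py
```

```text
t 4.25 gate xy [-0.86  9.1 ] z 147.9 F gate [-0.1 -1. ] -0.6
```

carry_out --delta_pos '[[-0.004, 0, 0], [-0.008, 0, 0], [-0.012, 0, 0], [-0.016, 0, 0], [-0.02, 0, 0], [-0.024, 0, 0], [-0.028, 0, 0], [-0.032, 0, 0]]' --rot '[[0, 0, 0], [0, 0, 0], [0, 0, 0], [0, 0, 0], [0, 0, 0], [0, 0, 0], [0, 0, 0], [0, 0, 0]]'

```text
clock: 5.25
eef_pos: [594.4, -82.4, 147.3]
tcp_rot: [-3.142, 0.0, 2.072]
contact_force: [-0.2, -1.0, -0.8]
opening: -0.0
grasp_force: 0.0
```

```bash
python3 g.py
```

```text
t 5.25 gate xy [ -1.11 -22.69] z 147.3 F gate [-0.7 -0.7] -0.8
```

carry_out --delta_pos '[[-0.001, 0, 0], [-0.002, 0, 0], [-0.003, 0, 0], [-0.004, 0, 0], [-0.005, 0, 0], [-0.006, 0, 0], [-0.006, 0, 0]]' --rot '[[0, 0, 0], [0, 0, 0], [0, 0, 0], [0, 0, 0], [0, 0, 0], [0, 0, 0], [0, 0, 0]]'

```text
clock: 6.12
eef_pos: [597.0, -87.1, 147.3]
tcp_rot: [-3.141, -0.001, 2.072]
contact_force: [-1.2, 2.8, 1.1]
opening: 0.001
grasp_force: 1.3
```

```bash
python3 g.py
```

```text
t 6.12 gate xy [ -1.12 -27.97] z 147.3 F gate [0.3 3. ] 1.1
```

carry_out --delta_pos '[[-0.0005, 0, 0], [-0.001, 0, 0], [-0.0015, 0, 0], [-0.0015, 0, 0]]' --rot '[[0, 0, 0], [0, 0, 0], [0, 0, 0], [0, 0, 0]]'

```text
clock: 6.62
eef_pos: [597.0, -87.2, 147.3]
tcp_rot: [-3.141, -0.003, 2.072]
contact_force: [-4.1, 8.5, 4.2]
opening: 0.003
grasp_force: 5.2
```

```bash
python3 g.py
```

```text
t 6.62 gate xy [ -1.13 -28.07] z 147.3 F gate [0.5 9.4] 4.2
```

carry_out --delta_pos '[[-0.0005, 0, 0], [-0.001, 0, 0], [-0.0015, 0, 0], [-0.0015, 0, 0]]' --rot '[[0, 0, 0], [0, 0, 0], [0, 0, 0], [0, 0, 0]]'

```text
clock: 7.12
eef_pos: [597.1, -87.2, 147.3]
tcp_rot: [-3.141, -0.005, 2.072]
contact_force: [-6.2, 16.2, 7.4]
opening: -0.002
grasp_force: 8.8
```

```bash
python3 g.py; python3 -c "
from h import *
cv2.imwrite('pics/t2.png',cv2.resize(r.grab_frame('top')[130:250,200:345],(725,600),interpolation=3))"
```

```text
t 7.12 gate xy [ -1.11 -28.18] z 147.3 F gate [ 2.3 17.2] 7.4
```

View pics/t2.png

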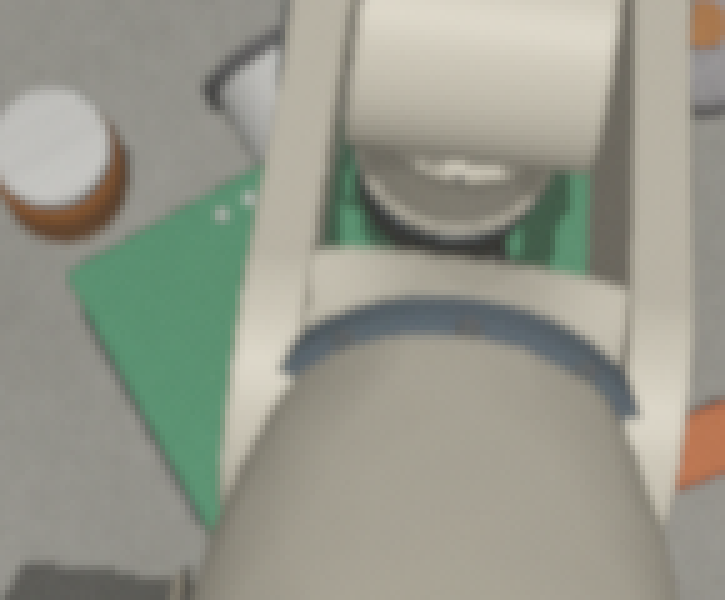

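The arm hides the bar here, but the blade at the gate's +y end has gone in. A stiff 17 N at an unchanged position says the lever is on its stop. Next I back off, rise and cross over to the -y side.

carry_out --delta_pos '[[0.006, 0, 0], [0.013, 0, 0], [0.013, 0, -0.03], [0.013, 0, -0.06], [-0.02, 0, -0.06], [-0.052, 0, -0.06], [-0.052, 0, -0.06], [-0.052, 0, -0.06]]' --rot '[[0, 0, 0], [0, 0, 0], [0, 0, 0], [0, 0, 0], [0, 0, 0], [0, 0, 0], [0, 0, 0], [0, 0, 0]]'

```text
clock: 8.18
eef_pos: [623.1, -135.3, 206.9]
tcp_rot: [-3.141, -0.001, 2.072]
contact_force: [-0.5, 0.4, 0.0]
opening: 0.001
grasp_force: 0.0
```

```bash
python3 g.py; python3 -c "
from h import *
cv2.imwrite('pics/w2.png',r.grab_frame('wrist'))"
```

```text
t 8.18 gate xy [ -1.47 -82.83] z 206.9 F gate [-0.3  0.6] 0.0
```

View pics/w2.png

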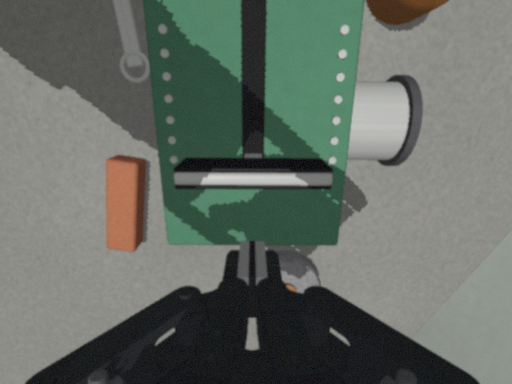

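The wrist view shows the stem at the shut end of the slot, level with the last rivet pair (row 160). The bar's top is at rows 172–186 and the fingertips are clear on the -y side.

carry_out --delta_pos '[[0, 0, 0.03], [0, 0, 0.06], [0.005, 0, 0.06], [0.01, 0, 0.06], [0.014, 0, 0.06], [0.014, 0, 0.06]]' --rot '[[0, 0, 0], [0, 0, 0], [0, 0, 0], [0, 0, 0], [0, 0, 0], [0, 0, 0]]'

```text
clock: 8.98
eef_pos: [617.2, -122.9, 148.4]
tcp_rot: [3.14, 0.001, 2.073]
contact_force: [-0.5, -0.2, 0.1]
opening: 0.001
grasp_force: 0.0
```

```bash
python3 g.py
```

```text
t 8.97 gate xy [ -0.69 -69.15] z 148.4 F gate [-0.5  0. ] 0.1
```

Now find contact slowly.

carry_out --delta_pos '[[0.001, 0, 0], [0.002, 0, 0], [0.003, 0, 0], [0.004, 0, 0], [0.004, 0, 0]]' --rot '[[0, 0, 0], [0, 0, 0], [0, 0, 0], [0, 0, 0], [0, 0, 0]]'

```text
clock: 9.6
eef_pos: [614.9, -119.7, 147.2]
tcp_rot: [-3.141, -0.0, 2.072]
contact_force: [-0.1, -0.0, -0.2]
opening: -0.002
grasp_force: 0.0
```

```bash
python3 g.py
```

```text
t 9.6 gate xy [ -1.15 -65.19] z 147.2 F gate [-0.1  0. ] -0.2
```

carry_out --delta_pos '[[0.0007, 0, 0], [0.0014, 0, 0], [0.002, 0, 0], [0.002, 0, 0]]' --rot '[[0, 0, 0], [0, 0, 0], [0, 0, 0], [0, 0, 0]]'

```text
clock: 10.1
eef_pos: [614.1, -118.4, 147.3]
tcp_rot: [3.142, 0.001, 2.072]
contact_force: [1.6, -4.4, -2.3]
opening: -0.005
grasp_force: 1.8
```

```bash
python3 g.py
```

```text
t 10.1 gate xy [ -1.16 -63.65] z 147.3 F gate [-0.7 -4.6] -2.3
```

carry_out --delta_pos '[[0.001, 0, 0], [0.002, 0, 0], [0.003, 0, 0], [0.004, 0, 0], [0.004, 0, 0]]' --rot '[[0, 0, 0], [0, 0, 0], [0, 0, 0], [0, 0, 0], [0, 0, 0]]'

```text
clock: 10.72
eef_pos: [611.9, -114.2, 147.3]
tcp_rot: [-3.142, -0.0, 2.072]
contact_force: [-0.1, -1.9, -0.5]
opening: 0.001
grasp_force: 1.0
```

```bash
python3 g.py
```

```text
t 10.72 gate xy [ -1.1  -58.93] z 147.3 F gate [-1.  -1.6] -0.5
```

carry_out --delta_pos '[[0.001, 0, 0], [0.002, 0, 0], [0.003, 0, 0], [0.004, 0, 0], [0.004, 0, 0]]' --rot '[[0, 0, 0], [0, 0, 0], [0, 0, 0], [0, 0, 0], [0, 0, 0]]'

```text
clock: 11.35
eef_pos: [609.9, -110.7, 147.3]
tcp_rot: [-3.141, -0.001, 2.072]
contact_force: [-0.1, -0.1, 0.4]
opening: -0.001
grasp_force: 0.0
```

```bash
python3 g.py
```

```text
t 11.35 gate xy [ -1.19 -54.9 ] z 147.3 F gate [-0.1 -0.1] 0.4
```

carry_out --delta_pos '[[0.001, 0, 0], [0.002, 0, 0], [0.003, 0, 0], [0.004, 0, 0], [0.004, 0, 0]]' --rot '[[0, 0, 0], [0, 0, 0], [0, 0, 0], [0, 0, 0], [0, 0, 0]]'

```text
clock: 11.98
eef_pos: [608.1, -107.4, 147.3]
tcp_rot: [-3.142, -0.0, 2.072]
contact_force: [-0.4, -0.1, 0.3]
opening: 0.002
grasp_force: 0.0
```

```bash
python3 g.py
```

```text
t 11.97 gate xy [ -1.11 -51.16] z 147.3 F gate [-0.4  0.1] 0.3
```

Click 1 is felt: about 5 N, then free. The bar should be met again near -48.

carry_out --delta_pos '[[0.001, 0, 0], [0.002, 0, 0], [0.003, 0, 0], [0.004, 0, 0], [0.004, 0, 0]]' --rot '[[0, 0, 0], [0, 0, 0], [0, 0, 0], [0, 0, 0], [0, 0, 0]]'

```text
clock: 12.6
eef_pos: [606.5, -104.3, 147.3]
tcp_rot: [3.141, 0.001, 2.072]
contact_force: [1.3, -3.1, -1.3]
opening: -0.001
grasp_force: 1.7
```

```bash
python3 g.py
```

```text
t 12.6 gate xy [ -1.1  -47.63] z 147.3 F gate [-0.4 -3.4] -1.3
```

carry_out --delta_pos '[[0.001, 0, 0], [0.002, 0, 0], [0.003, 0, 0], [0.004, 0, 0], [0.004, 0, 0]]' --rot '[[0, 0, 0], [0, 0, 0], [0, 0, 0], [0, 0, 0], [0, 0, 0]]'

```text
clock: 13.22
eef_pos: [604.2, -100.2, 147.3]
tcp_rot: [-3.142, -0.0, 2.072]
contact_force: [1.7, -2.3, -0.8]
opening: -0.001
grasp_force: 1.0
```

```bash
python3 g.py
```

```text
t 13.22 gate xy [ -1.09 -42.97] z 147.3 F gate [ 0.4 -2.8] -0.8
```

carry_out --delta_pos '[[0.001, 0, 0], [0.002, 0, 0], [0.003, 0, 0], [0.004, 0, 0], [0.004, 0, 0]]' --rot '[[0, 0, 0], [0, 0, 0], [0, 0, 0], [0, 0, 0], [0, 0, 0]]'

```text
clock: 13.85
eef_pos: [602.2, -96.7, 147.2]
tcp_rot: [-3.141, -0.001, 2.072]
contact_force: [-0.2, -0.2, -0.4]
opening: -0.002
grasp_force: 0.0
```

```bash
python3 g.py
```

```text
t 13.85 gate xy [ -1.17 -38.91] z 147.2 F gate [-0.3 -0.1] -0.4
```

Click 2 is felt. The next contact should come near -32 and the third snap near -23.

carry_out --delta_pos '[[0.002, 0, 0], [0.004, 0, 0], [0.006, 0, 0], [0.007, 0, 0], [0.0075, 0, 0], [0.0075, 0, 0]]' --rot '[[0, 0, 0], [0, 0, 0], [0, 0, 0], [0, 0, 0], [0, 0, 0], [0, 0, 0]]'

```text
clock: 14.6
eef_pos: [598.9, -90.5, 147.3]
tcp_rot: [3.142, 0.0, 2.072]
contact_force: [1.1, -0.3, -0.6]
opening: -0.003
grasp_force: 0.5
```

```bash
python3 g.py
```

```text
t 14.6 gate xy [ -1.1  -31.87] z 147.3 F gate [ 0.8 -0.8] -0.6
```

carry_out --delta_pos '[[0.001, 0, 0], [0.002, 0, 0], [0.003, 0, 0], [0.004, 0, 0], [0.004, 0, 0]]' --rot '[[0, 0, 0], [0, 0, 0], [0, 0, 0], [0, 0, 0], [0, 0, 0]]'

```text
clock: 15.22
eef_pos: [596.9, -86.8, 147.3]
tcp_rot: [3.141, -0.0, 2.072]
contact_force: [1.2, -2.4, -0.8]
opening: -0.001
grasp_force: 1.3
```

```bash
python3 g.py
```

```text
t 15.22 gate xy [ -1.05 -27.69] z 147.3 F gate [-0.1 -2.7] -0.8
```

carry_out --delta_pos '[[0.001, 0, 0], [0.002, 0, 0], [0.003, 0, 0], [0.004, 0, 0], [0.004, 0, 0]]' --rot '[[0, 0, 0], [0, 0, 0], [0, 0, 0], [0, 0, 0], [0, 0, 0]]'

```text
clock: 15.85
eef_pos: [594.7, -83.0, 147.2]
tcp_rot: [-3.141, -0.001, 2.072]
contact_force: [-0.4, 0.5, -0.5]
opening: 0.001
grasp_force: 0.0
```

```bash
python3 g.py
```

```text
t 15.85 gate xy [ -1.14 -23.33] z 147.2 F gate [-0.1  0.7] -0.5
```

carry_out --delta_pos '[[0.001, 0, 0], [0.002, 0, 0], [0.002, 0, 0]]' --rot '[[0, 0, 0], [0, 0, 0], [0, 0, 0]]'

```text
clock: 16.23
eef_pos: [593.9, -81.5, 147.3]
tcp_rot: [-3.142, -0.0, 2.072]
contact_force: [0.0, -0.5, -0.4]
opening: -0.002
grasp_force: 0.0
```

```bash
python3 g.py
```

```text
t 16.23 gate xy [ -1.1  -21.63] z 147.3 F gate [-0.2 -0.4] -0.4
```

carry_out --delta_pos '[[-0.01, 0, 0], [-0.02, 0, 0], [-0.02, 0, -0.04], [-0.02, 0, -0.08], [-0.04, 0, -0.12], [-0.06, 0, -0.15], [-0.06, 0, -0.15], [-0.06, 0, -0.15]]' --rot '[[0, 0, 0], [0, 0, 0], [0, 0, 0], [0, 0, 0], [0, 0, 0], [0, 0, 0], [0, 0, 0], [0, 0, 0]]'

```text
clock: 17.23
eef_pos: [622.4, -134.4, 296.3]
tcp_rot: [-3.141, -0.001, 2.072]
contact_force: [-0.4, 0.0, -0.8]
opening: -0.004
grasp_force: 0.0
```

```bash
python3 g.py; python3 -c "
from h import *
cv2.imwrite('pics/w3.png',r.grab_frame('wrist'))"
```

```text
t 17.23 gate xy [ -1.65 -81.68] z 296.3 F gate [-0.3  0.2] -0.8
```

View pics/w3.png

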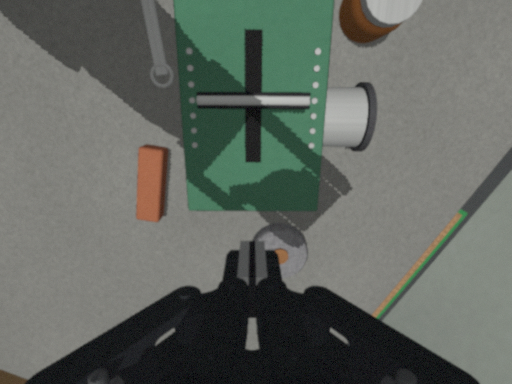

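The wrist view shows the bar top at (253,100) amid the slot, hand clear and the loose things in place. I'll check the bar's y by calculation.

Run:
```python
from h import *
from scipy.spatial.transform import Rotation as R
s=r.sense();T=np.eye(4);T[:3,:3]=R.from_euler("xyz",s["tcp_rot"]).as_matrix();T[:3,3]=s["eef_pos"]
i=r.camera_info("wrist");P=T@np.array(i["hand_eye"])
K=np.array([[i["fx"],0,i["cx"]],[0,i["fy"],i["cy"]],[0,0,1]])
px=np.float64([[253,100],[190,145],[189,51]])
z=np.array([154,92,92])
p=cv2.undistortPoints(px.reshape(-1,1,2),K,np.array(i["distortion"]))[:,0]
d=np.c_[p,np.ones(3)]@P[:3,:3].T
w=(P[:3,3]+d*((z-P[2,3])/d[:,2])[:,None])[:,:2]
print(((w-[584.5,-62])@rz(.502)).round(1))
```

```text
[[ -0.2   3.1]
 [-71.2 -45. ]
 [-65.5  50.9]]
```

```bash
python3 -c "
from rig import r
print(r.sign_off())"
```

```text
the job is handed in; nothing more can be done
None
```

The lever was pushed shut until it met its stop at 17 N, then opened by feel to the third click and left there; the last wrist picture puts it at about 48 mm. The hand is clear, the loose things look unmoved, and the job is handed in at about 17 s.

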